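Find the rocking corner of the drilling jig and throw its cam shim

ROBOT

A 6-joint arm with a two-finger parallel gripper is mounted at the origin on a cart in front of the work surface, level with it; the furniture and walls round the work are solid. World frame = base frame: x ahead of the robot, y to its left, z up, the work surface at z = 0. Lengths are in mm, angles in rad, forces in N, time in s.
With the tool pointing down it reaches from about 350 to 725 mm from the base axis. Payload 4.3 kg.
Tool frame: the origin (TCP) lies at the very end of the fingers, on their centre line; the grasp point (between the pads) lies 19 mm behind it; z points along the fingers, y is the direction in which the jaws open and shut (so a half turn about z gives the same grasp; the last joint's range is limited). The gripper opens to 85 mm and grips with 20 to 120 N. Pads are 22 mm wide; open, the fingers measure 114 mm over their backs; the gripper's body (76 mm by 85 mm) begins 54 mm behind the grasp point. The pads swing forward as they close: fully open they stand 13 mm farther back than shut.
Start: joints at [1.041, 0.377, 0.081, 1.274, 0, 1.46], TCP at [234.368, 525.108, 231.329] pointing down, gripper open.
Joint ranges: [-2.72, 2.72], [-0.84, 1.66], [-1.02, 1.22], [-1.77, 2.12], [-1.37, 1.28], [-3.14, 3.14]. Speed limits (rad/s): [2.57, 2.57, 3.14, 3.14, 3.14, 3.14].

INTERFACE

Orientations are given as a 3x3 rotation matrix whose columns are the frame's x, y, z axes.
In Python, from bench import status, optics, order gives the robot as it stands. The module is installed in compiled form; this text tells all that it offers.
- The arm moves only by the tool play_rows, never from a script. Its arguments are lists of equal length, an entry for each row: "linear": the shift along the tool's x, y, z each as a share of 0.25 m, from -1 to 1, a list of three; "rotation": the turn, a rotation vector about the tool's x, y, z each as a share of 0.5 rad, from -1 to 1, a list of three; "claw": the opening, from -1 (shut) to 1 (fully open). In form: {"linear": [[x, y, z], ...], "rotation": [[rx, ry, rz], ...], "claw": [claw, ...]}. A call has 1 to 10 rows; each row is the pose to reach, as a shift and turn from the pose measured when the call began, along the tool's axes at that moment; what a row does not reach only later rows make up. A row lasts 1/10 s, in which the tool goes at most 50 mm and 8.59 degrees, less where a joint would pass 70% of its speed; a pose out of reach is approached as far as the arm can. A call with a number of a shift or a turn outside -1 to 1 is refused whole. A call with a gripper value outside its range is refused whole. The fingers move at their own pace and stop on an object; "newtons" is the grip in N (left out, the last holds). Time passes only in rows, so rows that repeat a pose let the fingers close. It gives the time, the measured TCP pose, the force and the opening at its end, in the units of the state.
- status.sense(): the state, without advancing time (a new reading comes with each control period).
- optics.get_image(name): name is "side" or "top" or "wrist"; returns (picture, depth): 420x560x3 uint8, blue, green, red; 420x560 float32, mm along the optical axis (not along the pixel's ray), 0 where there is no reading.
- optics.calibration(name): a dict with "fx", "fy", "cx", "cy" (pixels), "cam_to_world" (4x4, takes a point from camera to world coordinates); the wrist camera has in their place "hand_eye" (4x4, takes a point from camera to tool coordinates, whose origin is the TCP and whose axes are the flange's). Camera axes: x right, y up, looking along -z (the intrinsics and any distortion apply to the point x, -y, -z); pixel columns grow to the right and rows downward; lengths in mm; the calibration is good to about 2 mm. A picture is of the moment at which its call begins: read the wrist's pose just before it. calibration takes no time and is no camera call.
- order.sign_off(): hands the job in, once; it reports no verdict.
The state is a dict: "time": time; "joints": joint angles; "dq": joint speeds; "joint_efforts": joint torques, N m; "tcp_pos": TCP position; "eef_rot": TCP orientation; "ft_force": force on the tool from outside, world axes, zero at the start; "wrist_torque": the same for the moment, N m; "grip_width": opening from 0.0 (shut) to 1.0 (fully open).
Only numpy, scipy, OpenCV 4.12 (cv2) and the standard library are available. Lean on these libraries where they do the work, as an engineer would, in place of code of your own. Each camera call takes 0.05 s, during which the arm holds its last target. There are 200 camera calls.

TASK

The plate of the drilling jig rocks at one of its four corners. Press down on the corners one after another until you find the one that dips, then press the lever of the cam shim at that corner down flat, leaving the other three levers up, and press that corner once more so that the cam takes the load and you can feel that it stands firm. Only press: the plate, the offcut on the board and the things round about are not to be picked up or shifted.

Things in the scene. Friction and masses are not known exactly. Their poses are not given: they have to be found in the camera images.
- board: Plywood mounting board, 200 (x) x 410 (y) x 12 mm, screwed to the bench; it carries the plate and, at the plate's corners, four cam shims. Origin: centre of its underside, on the bench. x points away from the robot, y to the left, z up; it is turned by up to 0.2 rad.
- plate: Loose aluminium plate, 180 (x) x 280 (y) x 10 mm, 2.2 kg with the fence, stop and work clamped on its middle (within 125 x 190 mm, up to 36 mm high). It lies level on a 36 mm square boss under its middle and on a foot near each corner, but one foot, any of the four, hangs 4 to 5 mm over a low hidden seat. Origin: under the boss, 12 mm above the bench; its top is 34 mm above the origin. Axes as the board's.
- corner_near_left (a point): Spot on top of the plate at its near left corner, 15 mm in x and 20 mm in y in from its edges, 46 mm above the bench: where to press. If loose, 4 to 6 N tips it down by about 5 mm until the foot stops on its low seat (about 10 N makes sure), and it comes back when let go; if sound, it gives less than 1 mm at 15 N.
- pad_near_left (a point): Middle of the top of the thumb pad (24 mm wide, 32 mm long, ending 66 mm from the pivot) of the near left cam shim's steel lever. The pivot lies in the board's frame at x -65 mm, y +138 mm, 17 mm above the bench, axis along x; the lever points outward (+y). Flat, its top is 20 mm above the bench.
- lever_near_left (a joint): Angle of the near left lever: 0 = raised 30 degrees (starts at 0 to 0.06), 0.524 = flat, at its stop. Stiff by friction (4 to 10 N at the pad), it stays where it is left. Flat, its cam stands just under 1 mm below the level plate, and so carries the corner when it is pressed and its foot finds no seat; raised, it is clear of the plate.
- corner_near_right (a point): Spot on top of the plate at its near right corner, 15 mm in x and 20 mm in y in from its edges, 46 mm above the bench: where to press. If loose, 4 to 6 N tips it down by about 5 mm until the foot stops on its low seat (about 10 N makes sure), and it comes back when let go; if sound, it gives less than 1 mm at 15 N.
- pad_near_right (a point): Middle of the top of the thumb pad (24 mm wide, 32 mm long, ending 66 mm from the pivot) of the near right cam shim's steel lever. The pivot lies in the board's frame at x -65 mm, y -138 mm, 17 mm above the bench, axis along x; the lever points outward (-y). Flat, its top is 20 mm above the bench.
- lever_near_right (a joint): Angle of the near right lever: 0 = raised 30 degrees (starts at 0 to 0.06), 0.524 = flat, at its stop. Stiff by friction (4 to 10 N at the pad), it stays where it is left. Flat, its cam stands just under 1 mm below the level plate, and so carries the corner when it is pressed and its foot finds no seat; raised, it is clear of the plate.
- corner_far_left (a point): Spot on top of the plate at its far left corner, 15 mm in x and 20 mm in y in from its edges, 46 mm above the bench: where to press. If loose, 4 to 6 N tips it down by about 5 mm until the foot stops on its low seat (about 10 N makes sure), and it comes back when let go; if sound, it gives less than 1 mm at 15 N.
- pad_far_left (a point): Middle of the top of the thumb pad (24 mm wide, 32 mm long, ending 66 mm from the pivot) of the far left cam shim's steel lever. The pivot lies in the board's frame at x +65 mm, y +138 mm, 17 mm above the bench, axis along x; the lever points outward (+y). Flat, its top is 20 mm above the bench.
- lever_far_left (a joint): Angle of the far left lever: 0 = raised 30 degrees (starts at 0 to 0.06), 0.524 = flat, at its stop. Stiff by friction (4 to 10 N at the pad), it stays where it is left. Flat, its cam stands just under 1 mm below the level plate, and so carries the corner when it is pressed and its foot finds no seat; raised, it is clear of the plate.
- corner_far_right (a point): Spot on top of the plate at its far right corner, 15 mm in x and 20 mm in y in from its edges, 46 mm above the bench: where to press. If loose, 4 to 6 N tips it down by about 5 mm until the foot stops on its low seat (about 10 N makes sure), and it comes back when let go; if sound, it gives less than 1 mm at 15 N.
- pad_far_right (a point): Middle of the top of the thumb pad (24 mm wide, 32 mm long, ending 66 mm from the pivot) of the far right cam shim's steel lever. The pivot lies in the board's frame at x +65 mm, y -138 mm, 17 mm above the bench, axis along x; the lever points outward (-y). Flat, its top is 20 mm above the bench.
- lever_far_right (a joint): Angle of the far right lever: 0 = raised 30 degrees (starts at 0 to 0.06), 0.524 = flat, at its stop. Stiff by friction (4 to 10 N at the pad), it stays where it is left. Flat, its cam stands just under 1 mm below the level plate, and so carries the corner when it is pressed and its foot finds no seat; raised, it is clear of the plate.
- offcut: Hardwood offcut, 42 x 70 x 20 mm, loose on the right part of the board between the two right levers. Origin: centre of its underside. A bystander.
- nail_jar: Glass nail jar, 62 mm across, 85 mm tall, loose on the bench to the right. Origin: centre of its underside. A bystander.
- screwdriver: Red-handled screwdriver, 198 mm long, 26 mm high, loose on the bench at the near right. Origin: under its middle. A bystander.

How it is judged:
By the outcome, as a careful person would: the job done as asked, in the order asked, and still so for the second after the job is handed in, with the robot touching nothing.
It also fails if it takes over 58 s, if anything falls off the work surface, if the arm or the gripper's body presses on something with over 40 N, if the wrist force passes 120 N, or if a joint passes its speed limit or range.

## Working session

There is one attempt and no reset: what is moved stays moved. The work goes in short steps, Python scripts to look and compute and a tool call to move; the robot and the scene stay as the last step left them, time stands still between calls to the robot, and variables do not carry over. Pictures are saved under pics/ and viewed, about 8 in all and at most 12, crops included, and the job is handed in when it is done.

Besides the shell and the picture viewer there is one more tool, called after "Call:" as name(argument=value, ...), one argument or row to a line, values as JSON. play_rows: Moves the arm, as the interface text tells. Shift numbers are shares of 0.25 m and turn numbers shares of 0.5 rad, none past 1 either way. Its arguments: {"type":"object","properties":{"linear":{"type":"array"},"rotation":{"type":"array"},"claw":{"type":"array"},"newtons":{"type":"number"}},"required":["linear","rotation","claw"]}

```bash
mkdir -p pics; python3 - <<'E'
from bench import status, optics
import cv2, numpy as np
s=status.sense(); print({k:np.round(v,3).tolist() for k,v in s.items()})
for n in("top","side"):
    p,d=optics.get_image(n); cv2.imwrite(f"pics/{n}0.png",p); np.save(f"{n}0.npy",d)
    c=optics.calibration(n); print(n,{k:np.round(v,3).tolist() for k,v in c.items()})
print({k:np.round(v,3).tolist() for k,v in optics.calibration("wrist").items()})
E
```

```text
{'time': 0.0, 'joints': [1.041, 0.378, 0.08, 1.274, 0.0, 1.46], 'dq': [0.001, 0.002, 0.0, -0.0, 0.0, -0.0], 'joint_efforts': [-0.002, -46.361, 26.987, 0.021, -0.0, -0.0], 'tcp_pos': [234.057, 524.516, 230.377], 'eef_rot': [[-0.913, 0.408, -0.001], [0.408, 0.913, -0.002], [0.0, -0.002, -1.0]], 'ft_force': [0.122, -0.288, 0.456], 'wrist_torque': [0.012, -0.01, 0.007], 'grip_width': 0.999}
top {'fx': 439.445, 'fy': 439.445, 'cx': 283.417, 'cy': 212.938, 'cam_to_world': [[0.013, 0.997, -0.076, 428.688], [-1.0, 0.015, 0.018, -29.901], [0.019, 0.076, 0.997, 1338.213], [0.0, 0.0, 0.0, 1.0]]}
side {'fx': 519.057, 'fy': 519.057, 'cx': 275.082, 'cy': 209.213, 'cam_to_world': [[0.907, 0.15, -0.394, -18.115], [-0.421, 0.348, -0.838, -1207.42], [0.011, 0.925, 0.379, 574.114], [0.0, 0.0, 0.0, 1.0]]}
{'fx': 305.009, 'fy': 305.009, 'cx': 274.764, 'cy': 205.868, 'hand_eye': [[0.002, 0.958, 0.288, 75.021], [1.0, -0.002, 0.0, 0.24], [0.001, 0.288, -0.958, -142.759], [0.0, 0.0, 0.0, 1.0]]}
```

View pics/top0.png

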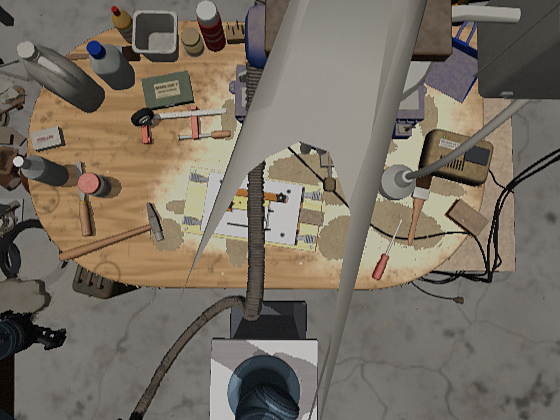

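The top view shows the board around px (185-325, 165-250), partly hidden by an overhead hose and lamp shapes. The white/aluminium plate is at (205-305, 172-245).

View pics/side0.png

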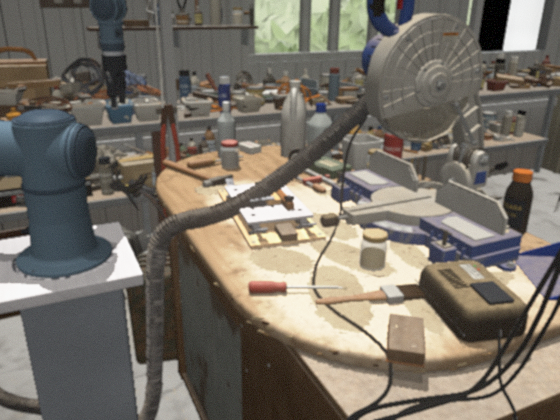

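```bash
cat > h.py <<'E'
import numpy as np, cv2
from bench import status, optics
def pts(n,d,c=None):
    "world points for each pixel from depth (HxWx3)"
    c=c or optics.calibration(n)
    h,w=d.shape; u,v=np.meshgrid(np.arange(w),np.arange(h))
    P=np.stack([(u-c["cx"])/c["fx"]*d,-(v-c["cy"])/c["fy"]*d,-d,np.ones_like(d)],-1)
    if n=="wrist":
        s=status.sense(); T=np.eye(4); T[:3,:3]=s["eef_rot"]; T[:3,3]=s["tcp_pos"]; M=T@c["hand_eye"]
    else: M=np.array(c["cam_to_world"])
    return (P@np.array(M).T)[...,:3]
E
python3 - <<'E'
from h import *
p=cv2.imread("pics/top0.png"); d=np.load("top0.npy"); P=pts("top",d)
cv2.imwrite("pics/topc.png",cv2.resize(p[150:270,160:350],None,fx=4,fy=4,interpolation=cv2.INTER_CUBIC))
for u,v in [(187,167),(322,188),(210,175),(303,185),(298,242),(256,205),(300,80),(395,180),(372,230),(235,60)]: print(u,v,d[v,u],P[v,u].round())
E
```

```text
187 167 1347.5316 [668. 244.  -0.]
322 188 1338.2783 [ 608. -170.   12.]
210 175 1300.1716 [637. 166.  46.]
303 185 1336.1086 [ 616. -112.   14.]
298 242 1325.6122 [443. -99.  11.]
256 205 1227.1582 [543.  25. 115.]
300 80 0.0 [ 429.  -30. 1338.]
395 180 453.66183 [ 499. -153.  891.]
372 230 1344.742 [ 483. -326.   -1.]
235 60 1377.6792 [1010.  104.   -2.]
```

View pics/topc.png

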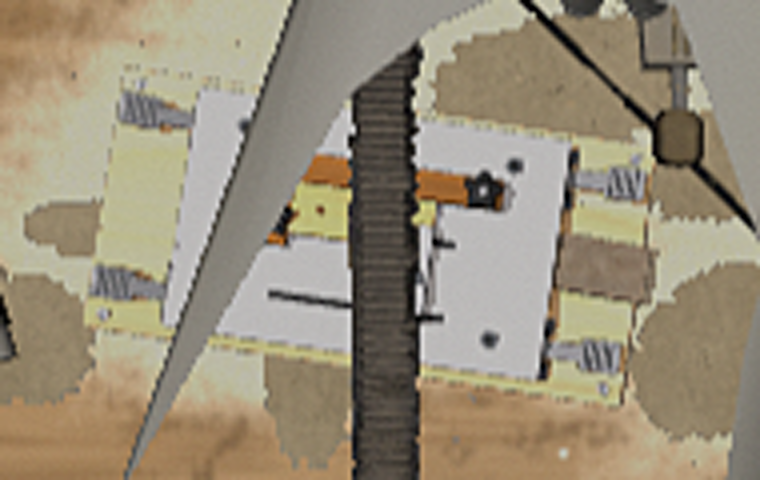

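The crop shows the whole board. Its corners are at about (121,68), (655,145), (622,405) and (88,325), the offcut is at (605,265), and all four levers are seen. A hose crosses over the middle.

```bash
python3 - <<'E'
from h import *
p=cv2.imread("pics/top0.png"); d=np.load("top0.npy"); P=pts("top",d)
print("hose")
for v in range(100,310,12):
    r=[ (u,*P[v,u].round().astype(int)) for u in range(235,275,3) if P[v,u,2]>75]; 
    if r: print(v,r[0],r[len(r)//2],r[-1])
c=optics.calibration("top"); M=np.array(c["cam_to_world"])
def ray(u,v,z):
    D=M[:3,:3]@[(u-c["cx"])/c["fx"],-(v-c["cy"])/c["fy"],-1]; o=M[:3,3]; return (o+D*(z-o[2])/D[2])
B=np.array([ray(160+a/4,150+b/4,12)[:2] for a,b in [(121,68),(655,145),(622,405),(88,325)]]);print(B.round(),B.mean(0),[np.linalg.norm(B[i]-B[i-1]).round() for i in range(4)])
# plate top mask 44..49
m=(abs(P[...,2]-46)<4)&(P[...,0]>400)&(P[...,0]<720)&(abs(P[...,1])<220); print("plate px",m.sum())
r=cv2.minAreaRect(P[m][:,:2].astype(np.float32)); print(r)
E
```

```text
hose
100 (247, np.int64(791), np.int64(45), np.int64(267)) (262, np.int64(429), np.int64(-30), np.int64(1338)) (274, np.int64(429), np.int64(-30), np.int64(1338))
112 (247, np.int64(429), np.int64(-30), np.int64(1338)) (262, np.int64(429), np.int64(-30), np.int64(1338)) (274, np.int64(429), np.int64(-30), np.int64(1338))
124 (244, np.int64(429), np.int64(-30), np.int64(1338)) (259, np.int64(429), np.int64(-30), np.int64(1338)) (274, np.int64(429), np.int64(-30), np.int64(1338))
136 (238, np.int64(429), np.int64(-30), np.int64(1338)) (256, np.int64(429), np.int64(-30), np.int64(1338)) (274, np.int64(429), np.int64(-30), np.int64(1338))
148 (235, np.int64(429), np.int64(-30), np.int64(1338)) (256, np.int64(429), np.int64(-30), np.int64(1338)) (274, np.int64(429), np.int64(-30), np.int64(1338))
160 (235, np.int64(429), np.int64(-30), np.int64(1338)) (250, np.int64(429), np.int64(-30), np.int64(1338)) (262, np.int64(429), np.int64(-30), np.int64(1338))
172 (235, np.int64(429), np.int64(-30), np.int64(1338)) (250, np.int64(629), np.int64(41), np.int64(158)) (262, np.int64(631), np.int64(9
[... 355 characters left out ...]
nt64(51), np.int64(99)) (256, np.int64(535), np.int64(25), np.int64(109)) (262, np.int64(536), np.int64(8), np.int64(102))
220 (250, np.int64(502), np.int64(42), np.int64(95)) (256, np.int64(503), np.int64(25), np.int64(92)) (262, np.int64(503), np.int64(8), np.int64(88))
232 (250, np.int64(469), np.int64(42), np.int64(78)) (256, np.int64(469), np.int64(25), np.int64(84)) (262, np.int64(470), np.int64(8), np.int64(76))
[[ 666.  231.]
 [ 614. -176.]
 [ 416. -152.]
 [ 470.  250.]] [541.4461405   38.46792114] [np.float64(196.0), np.float64(410.0), np.float64(199.0), np.float64(406.0)]
plate px 2839
((549.2999877929688, 9.131195068359375), (291.961669921875, 428.12646484375), 14.497870445251465)
```

```bash
cat >> h.py <<'E'
def plan(p,yaw=-0.128):
    from scipy.spatial.transform import Rotation as Ro
    s=status.sense(); R=np.array(s["eef_rot"]); c,n=np.cos(yaw),np.sin(yaw)
    G=np.array([[-c,-n,0],[-n,c,0],[0,0,-1.]])
    print("t",s["time"],"pos",np.round(s["tcp_pos"],1),"->",np.round(p,1),"lin",(R.T@(np.array(p)-s["tcp_pos"])/250).round(3),"rot",(Ro.from_matrix(R.T@G).as_rotvec()/.5).round(3))
E
python3 -c "
from h import *
plan([397,342,230]);plan([560,160,200])"
```

```text
t 0.1 pos [234.  524.6 230.4] -> [397 342 230] lin [-0.893 -0.401  0.002] rot [-0.004 -0.001 -0.584]
t 0.1 pos [234.  524.6 230.4] -> [560 160 200] lin [-1.785 -0.8    0.123] rot [-0.004 -0.001 -0.584]
```

Call:
play_rows(
  linear=[
    [-0.18, -0.08, 0],
    [-0.36, -0.16, 0],
    [-0.54, -0.24, 0],
    [-0.72, -0.32, 0],
    [-0.89, -0.4, 0],
    [-0.89, -0.4, 0],
  ],
  rotation=[
    [0, 0, -0.1],
    [0, 0, -0.2],
    [0, 0, -0.3],
    [0, 0, -0.4],
    [0, 0, -0.5],
    [0, 0, -0.58],
  ],
  claw=[-1, -1, -1, -1, -1, -1],
)

```text
time: 0.7
tcp_pos: [399.7, 338.4, 230.1]
eef_rot: [[-0.991, 0.135, -0.0], [0.135, 0.991, -0.004], [-0.0, -0.004, -1.0]]
ft_force: [-0.6, 0.6, -0.5]
grip_width: 0.004
```

```bash
python3 -c "
from h import *
plan([560,160,200])"
```

```text
t 0.7 pos [399.7 338.4 230.1] -> [560 160 200] lin [-0.732 -0.62   0.123] rot [-0.007  0.    -0.015]
```

Call:
play_rows(
  linear=[
    [-0.15, -0.13, 0.02],
    [-0.3, -0.26, 0.05],
    [-0.45, -0.39, 0.08],
    [-0.6, -0.52, 0.1],
    [-0.73, -0.62, 0.12],
    [-0.73, -0.62, 0.12],
    [-0.73, -0.62, 0.12],
  ],
  rotation=[
    [0, 0, 0],
    [0, 0, 0],
    [0, 0, 0],
    [0, 0, 0],
    [0, 0, 0],
    [0, 0, 0],
    [0, 0, 0],
  ],
  claw=[-1, -1, -1, -1, -1, -1, -1],
)

```text
time: 1.4
tcp_pos: [559.5, 159.2, 199.8]
eef_rot: [[-0.991, 0.137, -0.002], [0.137, 0.991, -0.003], [0.002, -0.004, -1.0]]
ft_force: [0.6, -0.4, -0.3]
grip_width: -0.001
```

```bash
python3 - <<'E'
from h import *
p,d=optics.get_image("wrist"); P=pts("wrist",d); np.save("w1.npy",P); cv2.imwrite("pics/w1.png",p)
m=(abs(P[...,2]-46)<5)&(P[...,0]>400)&(P[...,0]<720)&(P[...,1]<200)
print(m.sum(), status.sense()["tcp_pos"])
E
```

```text
30491 [558.87237382 160.1068525  200.24479564]
```

View pics/w1.png

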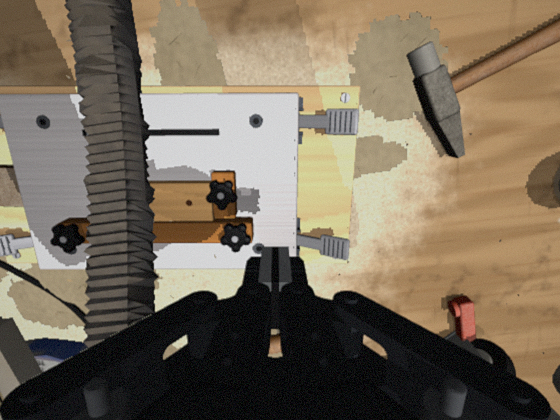

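The wrist view is mirrored: the robot's side is at the top and the robot's left is at the right. The plate's left edge runs from (298,94) to (298,268). The left pads are at (343,122) and (335,247), and the hose runs through x≈110. Now I'll fit the edges.

```bash
python3 - <<'E'
from h import *
P=np.load("w1.npy"); p=cv2.imread("pics/w1.png")
# plate by brightness/low saturation & height
m=(abs(P[...,2]-46)<7)
print("z plate med",np.median(P[...,2][m]))
def show(u,v): print((u,v),P[v,u].round(1))
for uv in [(295,98),(292,180),(292,240),(230,98),(20,98),(343,122),(335,247),(355,95),(345,170),(303,122),(303,240),(270,110),(256,121)]: show(*uv)
# left edge: for each row last column with plate height
E=[];
for v in range(100,240,4):
    u=np.where(m[v,200:320])[0]
    if len(u): E.append(P[v,200+u.max()])
N=[]
for u in list(range(5,75,5))+list(range(160,290,5)):
    v=np.where(m[80:200,u])[0]
    if len(v): N.append(P[80+v.min(),u])
for n,A in(("left",E),("near",N)):
    A=np.array(A)[:,:2].astype(np.float32); vx,vy,x0,y0=cv2.fitLine(A,cv2.DIST_HUBER,0,.01,.01).ravel(); print(n,vx,vy,x0,y0,np.degrees(np.arctan2(vy,vx)))
    if n=="left":L=(vx,vy,x0,y0)
    else:Q=(vx,vy,x0,y0)
a=np.array([[L[0],-Q[0]],[L[1],-Q[1]]]); t=np.linalg.solve(a,[Q[2]-L[2],Q[3]-L[3]]); C=np.array([L[2]+L[0]*t[0],L[3]+L[1]*t[0]]); print("NL plate corner",C)
E
```

```text
z plate med 46.39814184676206
(295, 98) [472.7 190.5  46.9]
(292, 180) [548.5 178.8  46.3]
(292, 240) [612.4 171.2  45.7]
(230, 98) [464.6 131.2  45.3]
(20, 98) [438.7 -61.1  45.7]
(343, 122) [499.9 232.9  45.3]
(335, 247) [627.1 215.6  44.3]
(355, 95) [476.6 253.6  12.5]
(345, 170) [552.5 238.4  11.9]
(303, 122) [495.5 197.3  24.8]
(303, 240) [622.4 183.4  26.3]
(270, 110) [480.1 166.3  46.4]
(256, 121) [488.  152.1  48.2]
left 0.9918824 -0.12715873 523.59875 186.41396 -7.3054366
near 0.12835325 0.9917285 450.78665 58.942467 82.62555
NL plate corner [468.2036  193.51558]
```

```bash
python3 -c "
from h import *
plan([481,171,60])"
```

```text
t 1.45 pos [558.9 160.1 200.2] -> [481 171  60] lin [0.314 0.003 0.561] rot [-0.007 -0.003 -0.016]
```

Call:
play_rows(
  linear=[
    [0.16, 0, 0.1],
    [0.31, 0, 0.2],
    [0.31, 0, 0.35],
    [0.31, 0.0, 0.48],
    [0.31, 0.0, 0.56],
    [0.31, 0.0, 0.56],
  ],
  rotation=[
    [0, 0, -0.01],
    [0, 0, -0.01],
    [0, 0, -0.01],
    [0, 0, -0.01],
    [0, 0, -0.01],
    [0, 0, -0.01],
  ],
  claw=[-1, -1, -1, -1, -1, -1],
)

```text
time: 2.05
tcp_pos: [477.6, 170.8, 57.9]
eef_rot: [[-0.992, 0.128, -0.008], [0.128, 0.992, -0.004], [0.008, -0.006, -1.0]]
ft_force: [1.0, -0.2, -0.5]
grip_width: -0.005
```

```bash
python3 -c "
from h import *
plan([481,171,47]);print(status.sense()['ft_force'])"
```

```text
t 2.05 pos [477.6 170.8  57.9] -> [481 171  47] lin [-0.014  0.003  0.044] rot [-0.011 -0.015 -0.   ]
[ 0.97155124 -0.23008996 -0.51184156]
```

Call:
play_rows(
  linear=[
    [-0.012, 0, 0.03],
    [-0.012, 0, 0.044],
    [-0.012, 0, 0.048],
    [-0.012, 0, 0.052],
    [-0.012, 0, 0.052],
  ],
  rotation=[
    [0, 0, 0],
    [0, 0, 0],
    [0, 0, 0],
    [0, 0, 0],
    [0, 0, 0],
  ],
  claw=[-1, -1, -1, -1, -1],
)

```text
time: 2.55
tcp_pos: [481.1, 170.8, 45.7]
eef_rot: [[-0.992, 0.128, -0.007], [0.128, 0.992, -0.004], [0.006, -0.004, -1.0]]
ft_force: [-0.3, 1.1, 2.9]
grip_width: 0.002
```

Call:
play_rows(
  linear=[
    [0, 0, 0.004],
    [0, 0, 0.008],
    [0, 0, 0.008],
  ],
  rotation=[
    [0, 0, 0],
    [0, 0, 0],
    [0, 0, 0],
  ],
  claw=[-1, -1, -1],
)

```text
time: 2.85
tcp_pos: [481.2, 171.3, 43.9]
eef_rot: [[-0.992, 0.127, -0.007], [0.127, 0.992, -0.002], [0.006, -0.003, -1.0]]
ft_force: [-2.2, 2.4, 4.7]
grip_width: -0.001
```

Call:
play_rows(
  linear=[
    [0, 0, 0.004],
    [0, 0, 0.008],
    [0, 0, 0.008],
  ],
  rotation=[
    [0, 0, 0],
    [0, 0, 0],
    [0, 0, 0],
  ],
  claw=[-1, -1, -1],
)

```text
time: 3.15
tcp_pos: [481.1, 171.6, 41.9]
eef_rot: [[-0.992, 0.127, -0.007], [0.127, 0.992, -0.001], [0.007, -0.002, -1.0]]
ft_force: [-1.5, 3.6, 4.8]
grip_width: 0.002
```

Call:
play_rows(
  linear=[
    [0, 0, 0.004],
    [0, 0, 0.008],
    [0, 0, 0.01],
    [0, 0, 0.01],
  ],
  rotation=[
    [0, 0, 0],
    [0, 0, 0],
    [0, 0, 0],
    [0, 0, 0],
  ],
  claw=[-1, -1, -1, -1],
)

```text
time: 3.55
tcp_pos: [481.2, 171.9, 41.1]
eef_rot: [[-0.992, 0.127, -0.006], [0.127, 0.992, -0.001], [0.006, -0.002, -1.0]]
ft_force: [-7.5, 2.0, 19.1]
grip_width: -0.0
```

Near left dipped about 5 mm at under 5 N, then stopped hard at 19 N, so it is the loose corner. I'll lift and go to its lever.

Call:
play_rows(
  linear=[
    [0, 0, -0.04],
    [0, 0, -0.14],
    [0, 0, -0.16],
    [0, 0, -0.16],
  ],
  rotation=[
    [0, 0, 0],
    [0, 0, 0],
    [0, 0, 0],
    [0, 0, 0],
  ],
  claw=[-1, -1, -1, -1],
)

```text
time: 3.95
tcp_pos: [482.8, 171.7, 81.8]
eef_rot: [[-0.992, 0.127, -0.003], [0.127, 0.992, -0.001], [0.003, -0.002, -1.0]]
ft_force: [0.1, -0.5, -0.3]
grip_width: 0.003
```

```bash
python3 - <<'E'
from h import *
plan([499,236,60]); 
p,d=optics.get_image("wrist"); P=pts("wrist",d); np.save("w2.npy",P); cv2.imwrite("pics/w2.png",p)
E
```

```text
t 3.95 pos [482.8 171.7  81.8] -> [499 236  60] lin [-0.032  0.263  0.086] rot [-0.003 -0.006  0.   ]
```

View pics/w2.png

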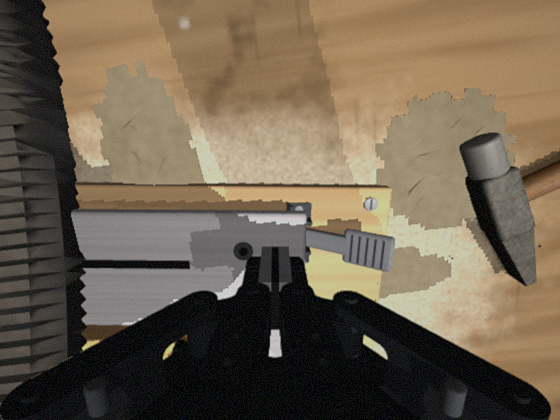

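The pad is centred at about (368,250) with the lever still raised, and the plate has come back level. I'll check that point.

```bash
python3 - <<'E'
from h import *
P=np.load("w2.npy")
for u,v in [(350,245),(368,250),(388,254),(370,235),(366,264),(220,220),(295,225)]: print(u,v,P[v,u].round(1))
E
```

```text
350 245 [495.5 220.5  38.2]
368 250 [498.1 230.7  43.2]
388 254 [499.4 241.4  49.3]
370 235 [487.8 232.4  43.4]
366 264 [507.6 228.9  43.9]
220 220 [465.5 140.   45.1]
295 225 [474.6 185.8  44.9]
```

Call:
play_rows(
  linear=[
    [-0.015, 0.13, 0],
    [-0.03, 0.26, 0],
    [-0.03, 0.26, 0.06],
    [-0.03, 0.26, 0.085],
    [-0.03, 0.26, 0.085],
  ],
  rotation=[
    [0, 0, 0],
    [0, 0, 0],
    [0, 0, 0],
    [0, 0, 0],
    [0, 0, 0],
  ],
  claw=[-1, -1, -1, -1, -1],
)

```text
time: 4.5
tcp_pos: [495.3, 234.1, 57.1]
eef_rot: [[-0.992, 0.128, -0.01], [0.128, 0.992, -0.004], [0.009, -0.005, -1.0]]
ft_force: [-0.2, -1.0, -0.1]
grip_width: 0.003
```

Call:
play_rows(
  linear=[
    [-0.014, 0.004, 0.02],
    [-0.014, 0.004, 0.04],
    [-0.014, 0.004, 0.06],
    [-0.014, 0.004, 0.08],
    [-0.014, 0.004, 0.1],
    [-0.014, 0.004, 0.12],
    [-0.014, 0.004, 0.132],
    [-0.014, 0.004, 0.132],
  ],
  rotation=[
    [0, 0, 0],
    [0, 0, 0],
    [0, 0, 0],
    [0, 0, 0],
    [0, 0, 0],
    [0, 0, 0],
    [0, 0, 0],
    [0, 0, 0],
  ],
  claw=[-1, -1, -1, -1, -1, -1, -1, -1],
)

```text
time: 5.3
tcp_pos: [498.4, 234.2, 23.5]
eef_rot: [[-0.992, 0.128, -0.01], [0.128, 0.992, -0.004], [0.01, -0.006, -1.0]]
ft_force: [0.2, 0.3, 0.7]
grip_width: 0.002
```

Call:
play_rows(
  linear=[
    [0, 0.003, 0.006],
    [0, 0.003, 0.012],
    [0, 0.003, 0.018],
    [0, 0.003, 0.018],
  ],
  rotation=[
    [0, 0, 0],
    [0, 0, 0],
    [0, 0, 0],
    [0, 0, 0],
  ],
  claw=[-1, -1, -1, -1],
)

```text
time: 5.7
tcp_pos: [498.4, 234.6, 19.4]
eef_rot: [[-0.992, 0.128, -0.01], [0.128, 0.992, -0.005], [0.009, -0.006, -1.0]]
ft_force: [0.1, -1.7, 7.1]
grip_width: -0.0
```

Call:
play_rows(
  linear=[
    [0, 0, 0.004],
    [0, 0, 0.008],
    [0, 0, 0.01],
    [0, 0, 0.01],
  ],
  rotation=[
    [0, 0, 0],
    [0, 0, 0],
    [0, 0, 0],
    [0, 0, 0],
  ],
  claw=[-1, -1, -1, -1],
)

```text
time: 6.1
tcp_pos: [498.6, 234.6, 19.1]
eef_rot: [[-0.992, 0.128, -0.009], [0.128, 0.992, -0.005], [0.008, -0.006, -1.0]]
ft_force: [-5.2, -1.4, 20.4]
grip_width: 0.0
```

The lever is at its hard stop (z 19, 20 N). I'll lift and move back over the corner.

Call:
play_rows(
  linear=[
    [0, 0, -0.04],
    [0, 0, -0.15],
    [0, 0, -0.25],
    [0, 0, -0.25],
    [0, 0, -0.25],
  ],
  rotation=[
    [0, 0, 0],
    [0, 0, 0],
    [0, 0, 0],
    [0, 0, 0],
    [0, 0, 0],
  ],
  claw=[-1, -1, -1, -1, -1],
)

```text
time: 6.6
tcp_pos: [498.8, 234.8, 81.5]
eef_rot: [[-0.992, 0.128, -0.009], [0.128, 0.992, -0.005], [0.009, -0.006, -1.0]]
ft_force: [0.0, -0.6, -0.9]
grip_width: -0.002
```

```bash
python3 - <<'E'
from h import *
plan([481,171,56]); 
p,d=optics.get_image("wrist"); P=pts("wrist",d); cv2.imwrite("pics/w3.png",p)
s=status.sense()
m=(np.hypot(P[...,0]-498,P[...,1]-236)<6); print("pad z",np.percentile(P[...,2][m],[10,50,90]).round(1),m.sum())
E
```

```text
t 6.6 pos [498.8 234.8  81.5] -> [481 171  56] lin [ 0.037 -0.261  0.104] rot [-0.013 -0.017 -0.   ]
pad z [ 18.6 118.5 129.4] 711
```

Call:
play_rows(
  linear=[
    [0.02, -0.13, 0],
    [0.037, -0.26, 0],
    [0.037, -0.26, 0.06],
    [0.037, -0.26, 0.1],
    [0.037, -0.26, 0.1],
  ],
  rotation=[
    [0, 0, 0],
    [0, -0.017, 0],
    [0, -0.017, 0],
    [0, -0.017, 0],
    [0, -0.017, 0],
  ],
  claw=[-1, -1, -1, -1, -1],
)

```text
time: 7.15
tcp_pos: [478.0, 170.7, 53.7]
eef_rot: [[-0.992, 0.128, -0.008], [0.128, 0.992, -0.008], [0.007, -0.009, -1.0]]
ft_force: [-0.2, 0.0, 0.5]
grip_width: 0.003
```

```bash
python3 -c "
from h import *
plan([481,171,46])"
```

```text
t 7.15 pos [478.  170.7  53.7] -> [481 171  46] lin [-0.012  0.003  0.031] rot [-0.017 -0.013 -0.   ]
```

Call:
play_rows(
  linear=[
    [-0.012, 0.002, 0.02],
    [-0.012, 0.002, 0.03],
    [-0.012, 0.002, 0.034],
    [-0.012, 0.002, 0.038],
    [-0.012, 0.002, 0.038],
  ],
  rotation=[
    [0, 0, 0],
    [0, 0, 0],
    [0, 0, 0],
    [0, 0, 0],
    [0, 0, 0],
  ],
  claw=[-1, -1, -1, -1, -1],
)

```text
time: 7.65
tcp_pos: [481.1, 171.3, 45.2]
eef_rot: [[-0.992, 0.127, -0.007], [0.127, 0.992, -0.007], [0.006, -0.008, -1.0]]
ft_force: [-3.7, -0.1, 6.4]
grip_width: -0.001
```

Call:
play_rows(
  linear=[
    [0, 0, 0.004],
    [0, 0, 0.006],
    [0, 0, 0.006],
  ],
  rotation=[
    [0, 0, 0],
    [0, 0, 0],
    [0, 0, 0],
  ],
  claw=[-1, -1, -1],
)

```text
time: 7.95
tcp_pos: [481.2, 171.4, 45.0]
eef_rot: [[-0.992, 0.127, -0.006], [0.127, 0.992, -0.007], [0.005, -0.008, -1.0]]
ft_force: [-3.4, -1.4, 11.2]
grip_width: 0.002
```

Call:
play_rows(
  linear=[
    [0, 0, 0.005],
    [0, 0, 0.01],
    [0, 0, 0.01],
  ],
  rotation=[
    [0, 0, 0],
    [0, 0, 0],
    [0, 0, 0],
  ],
  claw=[-1, -1, -1],
)

```text
time: 8.25
tcp_pos: [481.3, 171.5, 44.8]
eef_rot: [[-0.992, 0.126, -0.005], [0.126, 0.992, -0.008], [0.004, -0.008, -1.0]]
ft_force: [-7.8, -0.6, 18.1]
grip_width: 0.003
```

Call:
play_rows(
  linear=[
    [0, 0, -0.04],
    [0, 0, -0.2],
    [0, 0, -0.4],
    [0, 0, -0.6],
    [0, 0, -0.6],
    [0, 0, -0.6],
  ],
  rotation=[
    [0, 0, 0],
    [0, 0, 0],
    [0, 0, 0],
    [0, 0, 0],
    [0, 0, 0],
    [0, 0, 0],
  ],
  claw=[-1, -1, -1, -1, -1, -1],
)

```text
time: 8.85
tcp_pos: [483.7, 173.1, 196.9]
eef_rot: [[-0.992, 0.126, -0.001], [0.126, 0.992, -0.007], [-0.0, -0.007, -1.0]]
ft_force: [-0.3, -0.3, -0.6]
grip_width: -0.002
```

```bash
python3 - <<'E'
from h import *
p,d=optics.get_image("wrist"); P=pts("wrist",d); cv2.imwrite("pics/w4.png",p)
for x,y in [(498,235),(627,215),(481,140)]:
    m=(np.hypot(P[...,0]-x,P[...,1]-y)<6)&(P[...,2]<80); print((x,y),"z",np.percentile(P[...,2][m],[10,50,90]).round(1),m.sum())
E
```

```text
(498, 235) z [16.8 17.7 18.7] 91
(627, 215) z [8.4 9.2 9.9] 48
(481, 140) z [43.3 44.3 45. ] 108
```

View pics/w4.png

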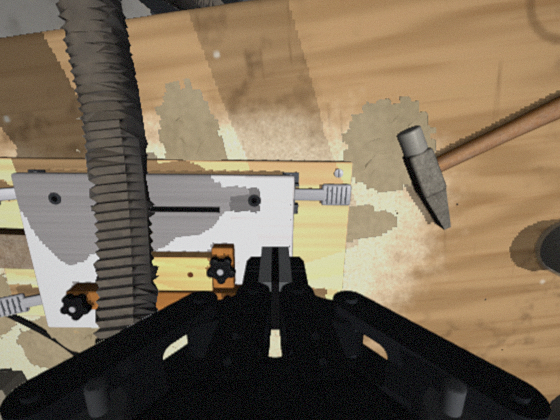

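The near left lever at (335,195) now lies flat. Its measured height is about 18 mm, with the plate reading about 2 mm low in the same picture. The plate lies level and the other levers were never touched.

```bash
python3 -c "
from bench import order
print(order.sign_off())"
```

```text
the job is handed in; nothing more can be done
None
```

The loose corner was the near left one. Its cam shim lever is now down flat, the corner stands firm, and the job is handed in.

- **Finding it:** I pressed near left first. It dipped about 5 mm at under 5 N, then stopped hard at 19 N. Having found it, I pressed no other corner.
- **Lever:** I pressed the near left lever to its hard stop, with the fingertip at 19 mm under 20 N. The last picture puts the pad top at about 18 mm. The plate read about 2 mm low in that picture, so this fits the 20 mm for flat.
- **Firmness:** On the second press, the corner held at about 45 mm. It gave only 0.4 mm as the force rose from 6 to 18 N.
- **Other things:** The arm then stood clear, about 200 mm up, with no contact force, after about 9 s on the clock. I went nowhere near the other three levers or the loose things. I did not check the far left pad's final angle, because the gripper hid it in the last picture (my reading there, 9 mm, was not of the pad), and did not measure the two right levers.

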